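Find the loose terminal bolt and hold its cap open

TASK

Plug the blue relay fully home into its socket on the grey wiring unit and let go of it, then tap the bolt heads from above to find the one that is loose: it sinks when pushed and stays down, the other two do not move. Then grip the red handle of the cap belonging to the loose bolt and lift it about 45 degrees or more, and finish while holding it open against its spring, so that someone can tighten the terminal. Lift no cap before its bolt has proved loose, and leave the other things on the bench where they are.

Things in the scene. Friction and masses are not known exactly. Their poses are not given: they have to be found in the camera images.
- junction_unit: grey wiring unit fixed to the bench, plate 130 x 300 x 14 mm, on 5 mm rubber feet; origin under the plate's centre, 5 mm above the bench top. x points away from the robot (at yaw 0), y left along the row: three terminal stations at y = 100, 30 and -40 mm and the black relay socket at y = -115 mm. Each station has a bolt at x = -32 mm (robot side) and behind it the bolt's yellow cap with a red grip.
- socket_mouth (a point): centre of the mouth of the relay socket, 43 mm above the bench: a black block 58 x 64 mm with an upright rectangular hole 25 mm (unit x) by 35 mm (unit y), 18 mm deep with a 2 mm chamfer; axes parallel to the unit's
- relay_center (a point): centre of the relay's blue housing (30 x 40 x 46 mm in its x, y, z; white top), 39 mm above its underside. It stands loose on the work towel (4.5 mm thick) right of the unit, on its black foot, a plug 22 x 32 x 16 mm centred under the housing; 62 mm high, 60 g. Its x, y go along the socket's; either way round fits. Fully home, the housing rests on the socket and this point is 23 mm above the mouth
- relay_foot (a point): centre of the underside of the relay's foot, same axes; 16 mm below the socket's mouth when fully home
- bolt_left_top (a point): centre of the top of the left bolt's round brass slotted head, 21 mm in diameter, 9 mm high, 55 mm above the bench at the start on a black tower
- bolt_left (a joint): how far the left (+y at yaw 0) bolt has sunk (m): 0 at the start for all. The loose bolt (any of the three) sinks 7 mm under a push of about 2 N until its head meets the tower, and stays down; a tight one moves 1 mm or less
- cap_left_grip (a point): centre of the red cross grip of the left bolt's cap: a bar 16 mm thick and 16 mm long along unit y, on an 8 mm stem; 65 mm above the bench when shut, 23 mm above the yellow cap's top (cap 48 x 24 x 6 mm). Its flat ends can be pinched from above, fingers closing along unit y; it turns between them. 41 mm in front of (unit -x) and 26 mm above the hinge when shut
- cap_left_hinge (a point): middle of the left cap's hinge, 39 mm above the bench; the axis runs along unit y
- cap_left (a joint): opening of the left cap (rad): 0 shut, 1.25 full open, front edge swinging up and away from the robot; a spring shuts it when let go (about 2 N at the grip when half open)
- bolt_mid_top (a point): centre of the top of the mid bolt's round brass slotted head, 21 mm in diameter, 9 mm high, 55 mm above the bench at the start on a black tower
- bolt_mid (a joint): how far the middle bolt has sunk (m): 0 at the start for all. The loose bolt (any of the three) sinks 7 mm under a push of about 2 N until its head meets the tower, and stays down; a tight one moves 1 mm or less
- cap_mid_grip (a point): centre of the red cross grip of the mid bolt's cap: a bar 16 mm thick and 16 mm long along unit y, on an 8 mm stem; 65 mm above the bench when shut, 23 mm above the yellow cap's top (cap 48 x 24 x 6 mm). Its flat ends can be pinched from above, fingers closing along unit y; it turns between them. 41 mm in front of (unit -x) and 26 mm above the hinge when shut
- cap_mid_hinge (a point): middle of the mid cap's hinge, 39 mm above the bench; the axis runs along unit y
- cap_mid (a joint): opening of the mid cap (rad): 0 shut, 1.25 full open, front edge swinging up and away from the robot; a spring shuts it when let go (about 2 N at the grip when half open)
- bolt_right_top (a point): centre of the top of the right bolt's round brass slotted head, 21 mm in diameter, 9 mm high, 55 mm above the bench at the start on a black tower
- bolt_right (a joint): how far the right, next to the relay socket bolt has sunk (m): 0 at the start for all. The loose bolt (any of the three) sinks 7 mm under a push of about 2 N until its head meets the tower, and stays down; a tight one moves 1 mm or less
- cap_right_grip (a point): centre of the red cross grip of the right bolt's cap: a bar 16 mm thick and 16 mm long along unit y, on an 8 mm stem; 65 mm above the bench when shut, 23 mm above the yellow cap's top (cap 48 x 24 x 6 mm). Its flat ends can be pinched from above, fingers closing along unit y; it turns between them. 41 mm in front of (unit -x) and 26 mm above the hinge when shut
- cap_right_hinge (a point): middle of the right cap's hinge, 39 mm above the bench; the axis runs along unit y
- cap_right (a joint): opening of the right cap (rad): 0 shut, 1.25 full open, front edge swinging up and away from the robot; a spring shuts it when let go (about 2 N at the grip when half open)
- marker: red and white marker pen, 17 x 135 x 16 mm, lying on the bench, not needed; origin at its underside
- side_cutters: blue-handled side cutters, 56 x 145 x 13 mm, lying behind the unit, not needed; origin at the underside
- solder_spool: spool of solder wire, 52 mm wide, 46 mm high, standing behind the unit, not needed; origin at its underside
Things that resemble listed ones, but are neither listed nor needed, are in the scene too. Several things look just like the part that bears relay_center: the one meant starts farthest to the robot's left.

How it is judged:
By the outcome, as a careful person would: the job done as asked, in the order asked, and still so for the second after the job is handed in, while the arm keeps its last pose, push and grip.
It also fails if it takes over 64 s, if anything falls off the work surface, if the arm or the gripper's body presses on something with over 40 N, if the wrist force passes 120 N, or if a joint passes its speed limit or range.

ROBOT

A 6-joint arm with a two-finger parallel gripper is mounted at the origin on a cart in front of the work surface, level with it; the furniture and walls round the work are solid. World frame = base frame: x ahead of the robot, y to its left, z up, the work surface at z = 0. Lengths are in m, angles in rad, forces in N, time in s.
With the tool pointing down it reaches from about 0.35 to 0.975 m from the base axis. Payload 17.4 kg.
Tool frame: the origin (TCP) lies between the finger pads; the fingertips stand 25 mm ahead of it and the grasp point (between the pads) lies 6 mm ahead of it; z points along the fingers, y is the line along which they close (so a half turn about z gives the same grasp; the last joint's range is limited). The gripper opens to 85 mm and grips with 20 to 120 N. Pads are 22 mm wide; open, the fingers measure 114 mm over their backs; the gripper's body (76 mm by 85 mm) begins 54 mm behind the grasp point. The pads swing forward as they close: fully open they stand 13 mm farther back than shut.
Start: joints at [1.214, 0.116, 1.442, -0, 1.584, -0.038], TCP at [0.212, 0.641, 0.256] pointing down, gripper open.
Joint ranges: [-2.83, 2.83], [-0.83, 2.19], [0.07, 2.5], [-1.14, 4.28], [0.01, 3], [-2.97, 2.97]. Speed limits (rad/s): [1.89, 1.89, 2.22, 3.14, 3.14, 3.14].

INTERFACE

Orientations are given as a rotation vector (axis times angle).
In Python, from cell import bot gives the robot as it stands.
- The arm moves only by the shell command python3 -m handwheel 'ROWS' [FORCE]. ROWS is JSON, a list of rows, each a list of 3 entries, a list of its own where there are three numbers: the shift along the tool's x, y, z in m, then the turn, a rotation vector about the tool's x, y, z in rad, then the opening in per cent of the stroke, from 0 (shut) to 100 (fully open). A call has 1 to 8 rows; each row is the pose to reach, as a shift and turn from the pose commanded when the call began, along the tool's axes at that moment; what a row does not reach only later rows make up. A row lasts 1/12 s, in which the tool goes at most 41.7 mm and 7.16 degrees, less where a joint would pass 70% of its speed; a pose out of reach is approached as far as the arm can. A call with a gripper value outside its range is refused whole. The fingers move at their own pace and stop on an object; FORCE is the grip in N (left out, the last holds). Time passes only in rows, so rows that repeat a pose let the fingers close. It gives the time, the measured TCP pose, the force, the opening and the grip force at its end, in the units of the state.
- bot.get_state(): the state, without advancing time (a new reading comes with each control period).
- bot.read_camera(name): name is "scene" or "top" or "wrist"; returns the picture (384x512x3 uint8, blue, green, red); there is no depth.
- bot.camera_info(name): a dict with "fx", "fy", "cx", "cy" (pixels), "eye" and "orientation" of the camera in the world; the wrist camera has in their place "T_tool_cam" (4x4, takes a point from camera to tool coordinates, whose origin is the TCP and whose axes are the flange's). Camera axes: x right, y up, looking along -z (the intrinsics and any distortion apply to the point x, -y, -z); pixel columns grow to the right and rows downward; lengths in m; the calibration is good to about 2 mm. A picture is of the moment at which its call begins: read the wrist's pose just before it. camera_info takes no time and is no camera call.
- bot.hand_in(): hands the job in; it is judged then, once.
The state is a dict: "clock": time; "q": joint angles; "dq": joint speeds; "joint_efforts": joint torques, N m; "tool_pos": TCP position; "tool_rot": TCP orientation; "force": force on the tool from outside, world axes, zero at the start; "moment": the same for the moment, N m; "opening": finger opening in m; "grip_force": force on a finger pad.
Only numpy, scipy, OpenCV 4.12 (cv2) and the standard library are available. Lean on these libraries where they do the work, as an engineer would, in place of code of your own. Each camera call takes 0.05 s, during which the arm holds its last target. There are 200 camera calls.

## Working session

There is one attempt and no reset: what is moved stays moved. The work goes in short steps, Python scripts to look and compute and a shell command to move; the robot and the scene stay as the last step left them, time stands still between calls to the robot, and variables do not carry over. Pictures are saved under pics/ and viewed, at most 10 in all, crops included, and the job is handed in when it is done.

```bash
ls; mkdir -p pics; python3 - <<'E'
from cell import bot
import cv2,numpy as np
s=bot.get_state();print(s)
for n in("scene","top","wrist"):
    print(n,bot.camera_info(n))
a=[bot.read_camera(n) for n in("scene","top","wrist")]
for n,i in zip(("scene","top","wrist"),a): cv2.imwrite(f"pics/{n}0.png",i)
E
```

```text
pics
{'clock': 0.0, 'q': array([ 1.21420326e+00,  1.16495519e-01,  1.44225139e+00, -1.35723657e-05,
        1.58396894e+00, -3.78121219e-02]), 'dq': array([ 0.00085722,  0.00150773,  0.0015522 ,  0.00021885, -0.00391973,
        0.0003729 ]), 'joint_efforts': array([-2.64290880e-03, -7.31941509e+01, -6.32506084e+01, -7.73353895e-05,
        5.58866624e-03,  1.89680242e-05]), 'tool_pos': array([0.21151922, 0.64084719, 0.25556433]), 'tool_rot': array([-4.98589765e-01, -3.10156583e+00,  1.73418722e-03]), 'force': array([-0.93949913, -1.07558627, -0.04037178]), 'moment': array([-0.00641099, -0.00796273,  0.05374202]), 'grip_force': 0.0, 'opening': 0.08558807346399268}
scene {'fx': 500.0939998278068, 'fy': 500.0939998278068, 'cx': 253.44291235690451, 'cy': 184.86142731401227, 'eye': array([-0.19747614, -1.13210449,  1.2196422 ]), 'orientation': array([ 0.80175011, -0.30564951, -0.63853363])}
top {'fx': 349.9681946716157, 'fy': 349.9681946716157, 'cx': 249.67327567309738, 'cy': 190.24243962996994, 'eye': array([ 0.4939878 , -0.18120437,  1.06684349]), 'orientation': array([ 0.13325941, -0.08221745, -1.57991907])}
wrist {'fx': 325.9020369634214, 'fy': 325.9020369634214, 'cx': 250.65845576640646, 'cy': 195.6472862446903, 'T_tool_cam': array([[-4.65152133e-04,  9.56231498e-01,  2.92610845e-01,
         7.49756256e-02],
       [ 9.99998981e-01,  4.98676281e-05,  1.42669580e-03,
         7.72907197e-04],
       [ 1.34965965e-03,  2.92611210e-01, -9.56230547e-01,
        -1.17248833e-01],
       [ 0.00000000e+00,  0.00000000e+00,  0.00000000e+00,
         1.00000000e+00]])}
```

View pics/top0.png

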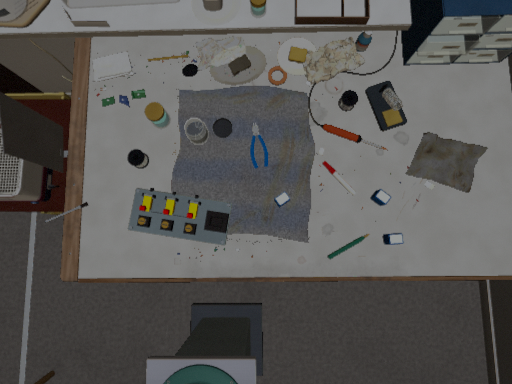

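View pics/scene0.png

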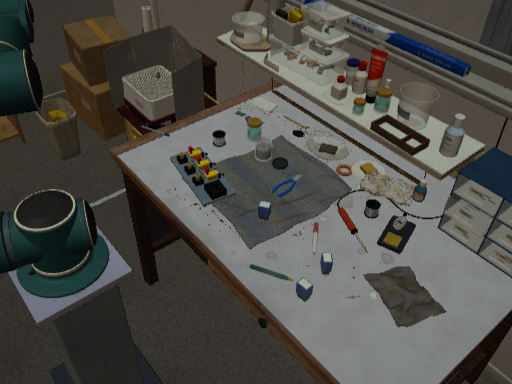

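The top view shows the unit at about (180,216), with caps at (147,203), (170,206) and (193,210), bolts at (143,221), (166,225) and (190,228), and the socket at (216,222). Things that could be taken for the relay are at (282,200) on the towel, (381,198) and (393,239). The one at (282,200) is farthest left and stands on the towel, so I choose it. In the scene view it is at (264,210).

```bash
cat > h.py <<'E'
from cell import bot
import cv2,numpy as np
from scipy.spatial.transform import Rotation as R
def cam(n,s=None):
    c=bot.camera_info(n)
    if n=="wrist":
        T=np.eye(4);T[:3,:3]=R.from_rotvec(s["tool_rot"]).as_matrix();T[:3,3]=s["tool_pos"]
        T=T@c["T_tool_cam"];return c,T[:3,3],T[:3,:3]
    return c,np.array(c["eye"]),R.from_rotvec(c["orientation"]).as_matrix()
def ray(C,p):
    c,e,M=C
    d=M@np.array([(p[0]-c["cx"])/c["fx"],-(p[1]-c["cy"])/c["fy"],-1]);return e,d/np.linalg.norm(d)
def plane(C,p,z):
    e,d=ray(C,p);return e+d*(z-e[2])/d[2]
def tri(rs):
    A=sum(np.eye(3)-np.outer(d,d) for e,d in rs);b=sum((np.eye(3)-np.outer(d,d))@e for e,d in rs)
    x=np.linalg.solve(A,b);return x,max(np.linalg.norm((np.eye(3)-np.outer(d,d))@(x-e)) for e,d in rs)
def proj(C,X):
    c,e,M=C;v=M.T@(np.array(X)-e);return np.array([c["cx"]+c["fx"]*v[0]/-v[2],c["cy"]+c["fy"]*v[1]/v[2]])
def blobs(im,lo,hi,amin=8):
    h=cv2.cvtColor(im,cv2.COLOR_BGR2HSV)
    m=cv2.inRange(h,np.array(lo),np.array(hi))
    n,l,st,ce=cv2.connectedComponentsWithStats(m)
    return [(st[i,4],ce[i].round(1),st[i,:4]) for i in range(1,n) if st[i,4]>=amin]
E
python3 - <<'E'
from h import *
for n,box in(("top",(120,180,320,260)),("scene",(160,130,300,230))):
    im=cv2.imread(f"pics/{n}0.png");x0,y0,x1,y1=box
    c=im[y0:y1,x0:x1];C=cam(n)
    for nm,lo,hi,z in(("red",(0,150,110),(8,255,255),.073),("yel",(22,150,120),(35,255,255),.042),("blue",(100,100,40),(125,255,255),.05),("white",(90,0,170),(125,70,255),.066),("brass",(12,90,60),(22,255,220),.055),("black",(0,0,0),(180,255,28),.043)):
        for a,ce,b in blobs(c,lo,hi):
            p=ce+[x0,y0];print(n,nm,a,p,plane(C,p,z).round(3))
    cv2.imwrite(f"pics/{n}_c.png",cv2.resize(c,None,fx=4 if n=="top" else 5,fy=4 if n=="top" else 5,interpolation=cv2.INTER_CUBIC))
E
```

```text
top red 22 [141.4 207.8] [0.585 0.163 0.073]
top red 21 [165.1 211.4] [0.573 0.094 0.073]
top red 23 [188.9 215.2] [0.562 0.025 0.073]
top yel 93 [146.6 202.2] [0.604 0.158 0.042]
top yel 91 [169.6 205.5] [0.593 0.089 0.042]
top yel 89 [192.7 208.9] [0.582 0.02  0.042]
top blue 25 [280.2 202.3] [ 0.598 -0.237  0.05 ]
top brass 46 [141.2 220.5] [0.549 0.168 0.055]
top brass 44 [164.5 224.1] [0.538 0.1   0.055]
top brass 45 [188.1 227.9] [0.526 0.03  0.055]
top black 384 [216.5 221. ] [ 0.546 -0.051  0.043]
top black 46 [147.2 221.5] [0.547 0.154 0.043]
top black 43 [170.  224.7] [0.537 0.087 0.043]
top black 40 [192.3 228.8] [0.524 0.02  0.043]
scene red 10 [197.6 157.4] [0.57  0.091 0.073]
scene red 10 [206.  168.2] [0.558 0.021 0.073]
scene yel 47 [194.7 152.3] [0.6   0.156 0.042]
scene yel 48 [202.8 162.5] [0.589 0.087 0.042]
scene yel 51 [211.4 173.1] [0.578 0.018 0.042]
scene blue 157 [284.1 186.8] [ 0.729 -0.207  0.05 ]
scene blue 113 [263.5 211.5] [ 0.593 -0.256  0.05 ]
scene brass 33 [166.9 130.8] [0.583 0.324 0.055]
scene brass 20 [181.2 154.2] [0.545 0.163 0.055]
scene brass
[... 189 characters left out ...]
e brass 29 [212.1 177.1] [ 0.559 -0.014  0.055]
scene brass 10 [160.7 202.6] [ 0.347 -0.014  0.055]
scene brass 36 [169.8 212.3] [ 0.346 -0.071  0.055]
scene black 69 [218.6 134. ] [0.741 0.194 0.043]
scene black 35 [296.4 133.1] [0.99  0.007 0.043]
scene black 8 [202.5 154.5] [0.615 0.126 0.043]
scene black 57 [182.  159.5] [0.537 0.148 0.043]
scene black 78 [279.6 163. ] [ 0.811 -0.093  0.043]
scene black 9 [210.4 164.8] [0.602 0.058 0.043]
scene black 61 [189.6 169.9] [0.526 0.081 0.043]
scene black 11 [218.9 175.5] [ 0.591 -0.011  0.043]
scene black 60 [197.8 181.1] [0.514 0.011 0.043]
scene black 286 [214.9 189. ] [ 0.537 -0.06   0.043]
scene black 190 [166. 223.] [ 0.316 -0.095  0.043]
```

View pics/top_c.png

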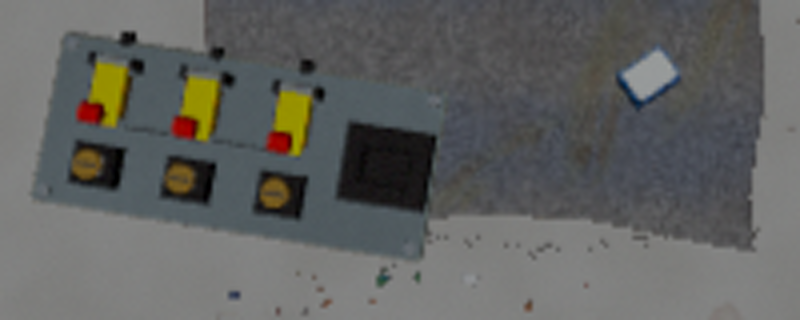

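The crop confirms it: the white and blue relay stands on the towel at crop (650,75), with its long side towards the upper right. The bolts are at (88,165), (180,180) and (273,193), and the socket at (388,165). Next I move above the relay.

```bash
cat >> h.py <<'E'
def go(x,y,z,yaw,tilt=0):
    "print shift and turn to TCP x,y,z with tool y at yaw (deg), tool pointing down"
    s=bot.get_state();M=R.from_rotvec(s["tool_rot"]).as_matrix();a=np.radians(yaw)
    Y=np.array([np.cos(a),np.sin(a),0]);Z=np.array([0,0,-1.]);T=np.c_[np.cross(Y,Z),Y,Z]
    print("shift",(M.T@(np.array([x,y,z])-s["tool_pos"])).round(4),"turn",R.from_matrix(M.T@T).as_rotvec().round(4),"t",round(s["clock"],2))
E
python3 -c "
from h import *
go(.60,-.247,.25,36)"
```

```text
shift [-0.6472 -0.7214  0.0063] turn [-8.000e-04  2.000e-04  6.237e-01] t 0.15
```

```bash
python3 -m handwheel '[[[-0.647,-0.721,0.006],[0,0,0.624],100],[[-0.647,-0.721,0.006],[0,0,0.624],100],[[-0.647,-0.721,0.006],[0,0,0.624],100],[[-0.647,-0.721,0.006],[0,0,0.624],100],[[-0.647,-0.721,0.006],[0,0,0.624],100],[[-0.647,-0.721,0.006],[0,0,0.624],100],[[-0.647,-0.721,0.006],[0,0,0.624],100],[[-0.647,-0.721,0.006],[0,0,0.624],100]]'; python3 -c "
from h import *
go(.60,-.247,.25,36)"
```

```text
clock: 0.82
tool_pos: [0.3453, 0.3337, 0.2541]
tool_rot: [1.426, 2.799, 0.0]
force: [1.0, 0.4, 0.4]
opening: 0.0852
grip_force: 0.0
shift [-0.6195 -0.1354  0.0041] turn [0.0001 0.     0.    ] t 0.82
```

```bash
python3 -m handwheel '[[[-0.62,-0.135,0],[0,0,0],100],[[-0.62,-0.135,0],[0,0,0],100],[[-0.62,-0.135,0],[0,0,0],100],[[-0.62,-0.135,0],[0,0,0],100],[[-0.62,-0.135,0],[0,0,0],100],[[-0.62,-0.135,0],[0,0,0],100],[[-0.62,-0.135,0],[0,0,0],100],[[-0.62,-0.135,0],[0,0,0],100]]'; python3 -c "
from h import *
s=bot.get_state();im=bot.read_camera('wrist');cv2.imwrite('pics/w1.png',im);np.savez('pics/w1.npz',**{k:s[k] for k in('tool_pos','tool_rot')})
go(.60,-.247,.25,36)"
```

```text
clock: 1.48
tool_pos: [0.4794, 0.0282, 0.2544]
tool_rot: [1.427, 2.798, 0.0]
force: [0.4, 0.4, -0.3]
opening: 0.0851
grip_force: 0.0
shift [-0.2883 -0.0615  0.0046] turn [-0.0011  0.0021 -0.0039] t 1.53
```

```bash
python3 -m handwheel '[[[-0.288,-0.061,0.004],[0,0,0],100],[[-0.288,-0.061,0.004],[0,0,0],100],[[-0.288,-0.061,0.004],[0,0,0],100],[[-0.288,-0.061,0.004],[0,0,0],100],[[-0.288,-0.061,0.004],[0,0,0],100],[[-0.288,-0.061,0.004],[0,0,0],100],[[-0.288,-0.061,0.004],[0,0,0],100],[[-0.288,-0.061,0.004],[0,0,0],100]]'; python3 -c "
from h import *
s=bot.get_state();im=bot.read_camera('wrist');cv2.imwrite('pics/w2.png',im);np.savez('pics/w2.npz',**{k:s[k] for k in('tool_pos','tool_rot')})
cv2.imwrite('pics/w12.png',np.hstack([cv2.resize(cv2.imread('pics/w1.png'),(400,300)),cv2.resize(im,(400,300))]))
print(s['tool_pos'],blobs(im,(100,100,40),(125,255,255),100),blobs(im,(0,0,150),(180,60,255),100))"
```

```text
clock: 2.2
tool_pos: [0.6001, -0.2436, 0.2483]
tool_rot: [-1.431, -2.795, 0.002]
force: [-0.4, 0.2, -0.1]
opening: 0.0856
grip_force: 0.0
[ 0.60014208 -0.24362985  0.24827876] [(np.int32(477), array([256.8, 170.6]), array([242, 155,  32,  47], dtype=int32)), (np.int32(980), array([407. , 187.4]), array([368, 165,  76,  54], dtype=int32)), (np.int32(931), array([390.1, 213.1]), array([352, 188,  82,  43], dtype=int32))] [(np.int32(44671), array([157.3, 211.5]), array([  0,   0, 355, 371], dtype=int32)), (np.int32(102), array([77.3, 52.1]), array([70, 39, 13, 22], dtype=int32)), (np.int32(872), array([257.1, 182.1]), array([245, 165,  26,  36], dtype=int32)), (np.int32(121), array([338.8, 361.4]), array([329, 348,  19,  23], dtype=int32))]
```

View pics/w12.png

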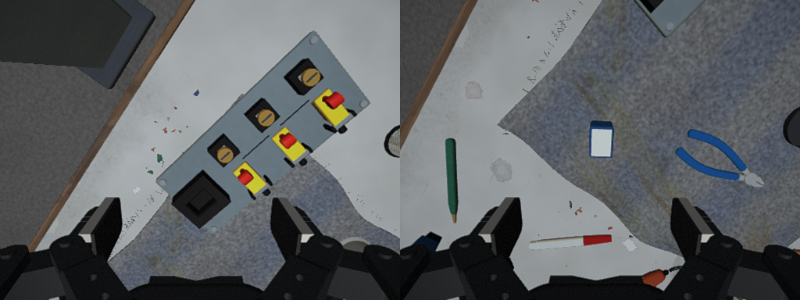

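The left half shows the unit: sockets at (200,198), bolts at (222,152), (263,117) and (308,76). The right half shows the relay at (600,140), nearly aligned with the tool axes, with cutters and marker clear of it. Now to measure relay and unit from the wrist and top views together.

```bash
cat > m.py <<'E'
from h import *
def load(n): return cv2.imread(f"pics/{n}.png"),cam("wrist",np.load(f"pics/{n}.npz"))
i1,C1=load("w1");i2,C2=load("w2");T=cv2.imread("pics/top0.png");CT=cam("top")
S=cv2.imread("pics/scene0.png");CS=cam("scene")
def rect(im,lo,hi,near):
    m=cv2.inRange(cv2.cvtColor(im,cv2.COLOR_BGR2HSV),np.array(lo),np.array(hi))
    cs=cv2.findContours(m,cv2.RETR_EXTERNAL,cv2.CHAIN_APPROX_NONE)[0]
    c=min((c for c in cs if len(c)>8),key=lambda c:np.hypot(*(c[:,0].mean(0)-near)))
    return cv2.minAreaRect(c)
lo,hi=(0,0,130),(180,70,255)
rw=rect(i2,lo,hi,(257,182));rt=rect(T,lo,hi,(282,200));rs=rect(S,(0,0,120),(180,70,255),(264,205))
print("relay",rw,rt,rs)
print("tri w,t",tri([ray(C2,rw[0]),ray(CT,rt[0])]),"plane",plane(C2,rw[0],.0665),"t",plane(CT,rt[0],.0665),"s",plane(CS,rs[0],.0665))
b=cv2.boxPoints(rw);P=np.array([plane(C2,p,.0665)[:2] for p in b])
for k in range(2):
    d=P[k+1]-P[k];print("side",np.linalg.norm(d).round(4),np.degrees(np.arctan2(d[1],d[0])).round(1))
for nm,l,h,z in(("brass",(10,70,40),(22,255,255),.055),("red",(0,150,90),(8,255,255),.073)):
    w=[x for x in blobs(i1,l,h,100) if x[0]<900]
    t=[x for x in blobs(T[180:260,120:230],(12,90,60) if nm=="brass" else (0,150,110),(22,255,220) if nm=="brass" else(8,255,255),15)]
    for a,c,_ in w:
        q=plane(C1,c,z)
        tc=min((x[1]+[120,180] for x in t),key=lambda p:np.hypot(*(plane(CT,p,z)-q)[:2]))
        print(nm,a,c,"plane",q.round(4),"tri",[np.round(v,4) for v in tri([ray(C1,c),ray(CT,tc)])])
E
python3 m.py
```

```text
relay ((256.9766540527344, 182.37355041503906), (26.07412338256836, 34.93183898925781), 3.5763344764709473) ((282.076904296875, 198.11537170410156), (8.043152809143066, 11.094003677368164), 56.3099365234375) ((332.2404479980469, 215.27328491210938), (386.169189453125, 223.2113494873047), 45.535457611083984)
tri w,t (array([ 0.60719865, -0.24237371,  0.06713889]), np.float64(0.0007571566047375137)) plane [ 0.6065889 -0.2427562  0.0665   ] t [ 0.60798462 -0.2421502   0.0665    ] s [ 0.74652047 -0.42062857  0.0665    ]
side 0.0342 122.0
side 0.0243 32.2
brass 436 [397.2  98.4] plane [0.5472 0.1674 0.055 ] tri [array([0.5492, 0.1693, 0.0501]), np.float64(0.0007)]
brass 158 [410.4 140.8] plane [0.5847 0.1461 0.055 ] tri [array([0.5428, 0.1328, 0.1476]), np.float64(0.0035)]
brass 376 [340.1 150.3] plane [0.5358 0.0992 0.055 ] tri [array([0.5376, 0.0999, 0.0512]), np.float64(0.0008)]
brass 334 [287.7 197.9] plane [0.5243 0.0308 0.055 ] tri [array([0.5257, 0.0306, 0.052 ]), np.float64(0.0007)]
red 280 [429.  127.5] plane [0.5814 0.1613 0.073 ] tri [array([0.585 , 0.1639, 0.0666]), np.float64(0.001)]
red 237 [368.4 179.3] plane [0.5696 0.0934 0.073 ] tri [array([0.5733, 0.0944, 0.0666]), np.float64(0.0012)]
red 206 [313.4 226.9] plane [0.5582 0.0253 0.073 ] tri [array([0.5611, 0.025 , 0.0683]), np.float64(0.0012)]
```

```bash
python3 -c "
from h import *
go(.607,-.2425,.052,32.2)"
```

```text
shift [-0.0054  0.0058  0.1965] turn [-0.0015 -0.0017  0.063 ] t 2.25
```

```bash
python3 -m handwheel '[[[-0.005,0.006,0.05],[0,0,0.063],100],[[-0.005,0.006,0.09],[0,0,0.063],100],[[-0.005,0.006,0.13],[0,0,0.063],100],[[-0.005,0.006,0.165],[0,0,0.063],100],[[-0.005,0.006,0.185],[0,0,0.063],100],[[-0.005,0.006,0.196],[0,0,0.063],100],[[-0.005,0.006,0.196],[0,0,0.063],60],[[-0.005,0.006,0.196],[0,0,0.063],20]]' 40
python3 -m handwheel '[[[0,0,0],[0,0,0],0],[[0,0,0],[0,0,0],0],[[0,0,0],[0,0,0],0],[[0,0,0],[0,0,0],0],[[0,0,0],[0,0,0],0]]' 40; python3 -c "
from h import *
go(.607,-.2425,.052,32.2)"
```

```text
clock: 2.92
tool_pos: [0.6072, -0.2387, 0.0555]
tool_rot: [1.513, 2.752, 0.0]
force: [-0.3, -1.5, 1.3]
opening: 0.0639
grip_force: 0.0
clock: 3.33
tool_pos: [0.6076, -0.2393, 0.0562]
tool_rot: [1.513, 2.75, 0.001]
force: [-0.7, 0.7, 6.9]
opening: 0.0293
grip_force: 40.1
shift [-0.0024 -0.0022  0.0042] turn [0.0016 0.0021 0.0029] t 3.33
```

```bash
python3 -m handwheel '[[[0,0,-0.03],[0,0,0],0],[[0,0,-0.07],[0,0,0],0],[[0,0,-0.11],[0,0,0],0],[[0,0,-0.14],[0,0,0],0],[[0,0,-0.15],[0,0,0],0]]'; python3 -c "
from h import *
go(.530,-.13,.20,-9.6)"
```

```text
clock: 3.75
tool_pos: [0.608, -0.2395, 0.2113]
tool_rot: [1.51, 2.746, 0.001]
force: [0.2, -0.5, -0.3]
opening: 0.0297
grip_force: 39.7
shift [ 0.1343 -0.0073  0.0104] turn [0.0066 0.0046 0.7325] t 3.75
```

```bash
python3 -m handwheel '[[[0.03,-0.002,0.003],[0,0,0.12],0],[[0.06,-0.004,0.006],[0,0,0.24],0],[[0.09,-0.006,0.009],[0,0,0.36],0],[[0.115,-0.007,0.011],[0.003,0.002,0.48],0],[[0.134,-0.007,0.011],[0.006,0.004,0.6],0],[[0.134,-0.007,0.011],[0.006,0.004,0.72],0],[[0.134,-0.007,0.011],[0.006,0.004,0.732],0],[[0.134,-0.007,0.011],[0.006,0.004,0.732],0]]'; python3 -c "
from h import *
s=bot.get_state();im=bot.read_camera('wrist');cv2.imwrite('pics/w3.png',im);np.savez('pics/w3.npz',**{k:s[k] for k in('tool_pos','tool_rot')})
print(s['tool_pos'],s['tool_rot'])"
```

```text
clock: 4.42
tool_pos: [0.5293, -0.1296, 0.1936]
tool_rot: [-2.392, -2.028, 0.005]
force: [0.7, 0.3, -1.2]
opening: 0.0297
grip_force: 39.6
[ 0.52926716 -0.12964616  0.19364114] [-2.39196217 -2.02823521  0.0045258 ]
```

View pics/w3.png

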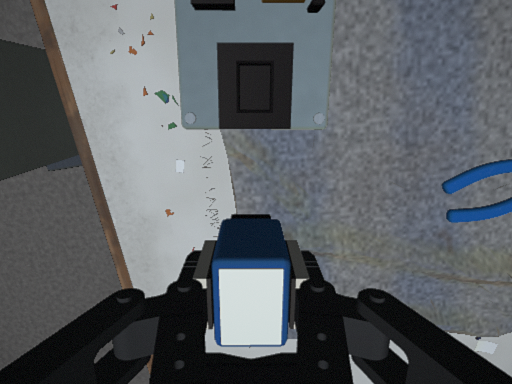

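The socket block spans (217–293, 42–129) with the mouth's rim at (237–272, 61–112). The relay's white top is at (217–284, 267–346) with its black foot just visible at (250,217), so it is held straight.

```bash
cat > m3.py <<'E'
from h import *
import sys
n=sys.argv[1]
im=cv2.imread(f"pics/{n}.png");d=np.load(f"pics/{n}.npz");C=cam("wrist",d)
hsv=cv2.cvtColor(im,cv2.COLOR_BGR2HSV);g=im.max(2)
def q(m,near):
    cs=cv2.findContours(m,cv2.RETR_EXTERNAL,cv2.CHAIN_APPROX_NONE)[0]
    c=max((c for c in cs if cv2.pointPolygonTest(c,near,True)>-3),key=cv2.contourArea)
    return cv2.minAreaRect(c)
def rep(nm,r,z):
    b=cv2.boxPoints(r);P=np.array([plane(C,p,z)[:2] for p in b])
    for k in range(2):
        e=P[k+1]-P[k];print(nm,"side",np.linalg.norm(e).round(4),np.degrees(np.arctan2(e[1],e[0])).round(2))
    print(nm,r[0],"centre",P.mean(0).round(4))
m=(g<50).astype(np.uint8)
rep("block",q(m,(255,120)),.043)
print("rows col255",g[30:135,255].tolist());print("cols row90",g[90,212:300].tolist())
w=((g>130)&(hsv[...,1]<70)).astype(np.uint8)
r=q(w[:347],(250,300));zt=d["tool_pos"][2]+.0103;rep("white",r,zt)
E
python3 m3.py w3
```

```text
block side 0.0557 -9.48
block side 0.0629 -97.31
block (255.0, 85.5) centre [ 0.5448 -0.0492]
rows col255 [129, 129, 127, 130, 131, 131, 129, 130, 129, 130, 132, 134, 98, 46, 31, 34, 35, 36, 35, 33, 35, 35, 34, 35, 31, 36, 36, 35, 36, 35, 32, 22, 21, 7, 9, 17, 34, 36, 37, 38, 37, 33, 32, 35, 36, 35, 34, 33, 36, 33, 37, 33, 35, 34, 33, 33, 37, 34, 35, 35, 34, 33, 33, 30, 35, 32, 36, 31, 36, 31, 38, 35, 34, 35, 34, 34, 35, 34, 36, 30, 18, 17, 22, 35, 33, 34, 33, 34, 35, 36, 34, 32, 35, 33, 33, 33, 33, 32, 42, 127, 135, 130, 128, 129, 123]
cols row90 [133, 135, 134, 136, 138, 139, 73, 35, 35, 38, 41, 38, 35, 34, 36, 39, 38, 35, 35, 38, 39, 38, 36, 38, 28, 20, 18, 18, 32, 35, 34, 37, 36, 32, 34, 35, 34, 33, 37, 34, 32, 36, 35, 34, 36, 31, 34, 32, 31, 36, 32, 33, 33, 35, 32, 33, 32, 31, 14, 18, 21, 23, 32, 30, 34, 33, 32, 29, 32, 30, 32, 32, 33, 31, 32, 33, 33, 30, 25, 42, 134, 141, 139, 137, 137, 136, 138, 138]
white side 0.024 -9.25
white side 0.0336 -97.78
white (250.5, 306.5) centre [ 0.5284 -0.1322]
```

```bash
python3 -c "
from h import *
d=np.load('pics/w3.npz');C=cam('wrist',d)
m=plane(C,(254.5,86.7),.043);w=plane(C,(250.5,306.5),d['tool_pos'][2]+.0103);print(m,w,m-w)
t=d['tool_pos']+m-w;go(t[0],t[1],.107,-9.5);go(t[0],t[1],.19,-9.5)"
```

```text
[ 0.54449498 -0.04887689  0.043     ] [ 0.52856548 -0.13152892  0.20394114] [ 0.0159295   0.08265203 -0.16094114]
shift [0.0842 0.0027 0.0866] turn [-0.0064 -0.0014  0.0026] t 4.47
shift [0.0843 0.0022 0.0036] turn [-0.0064 -0.0014  0.0026] t 4.47
```

```bash
python3 -m handwheel '[[[0.03,0.001,0],[-0.005,0,0.002],0],[[0.06,0.002,0.005],[-0.005,0,0.002],0],[[0.08,0.0025,0.02],[-0.005,0,0.002],0],[[0.084,0.0025,0.045],[-0.005,0,0.002],0],[[0.084,0.0025,0.07],[-0.005,0,0.002],0],[[0.084,0.0025,0.086],[-0.005,0,0.002],0],[[0.084,0.0025,0.086],[-0.005,0,0.002],0],[[0.084,0.0025,0.086],[-0.005,0,0.002],0]]'; python3 -c "
from h import *
s=bot.get_state();im=bot.read_camera('wrist');cv2.imwrite('pics/w4.png',im);np.savez('pics/w4.npz',**{k:s[k] for k in('tool_pos','tool_rot')})
go(.54523,-.04700,.107,-9.5)"
```

```text
clock: 5.13
tool_pos: [0.545, -0.0473, 0.1071]
tool_rot: [-2.396, -2.026, 0.002]
force: [0.1, 0.9, 0.1]
opening: 0.029
grip_force: 39.7
shift [ 0.0003 -0.0004  0.0013] turn [-0.0014 -0.0015 -0.002 ] t 5.18
```

View pics/w4.png

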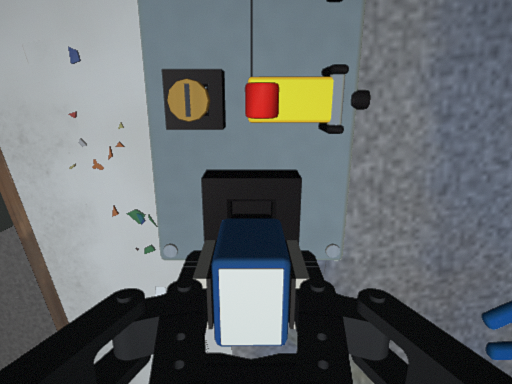

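The relay hangs over the mouth, whose far rim shows at (231–272, 200), with the block from 203 to 300. The right bolt is at (187,100) and its red grip at (262,100). One quick numeric check, then I insert.

```bash
python3 -c "
from h import *
d=np.load('pics/w4.npz');C=cam('wrist',d);g=cv2.imread('pics/w4.png').max(2)
print(g[165:222,251].tolist());print(g[208,195:310].tolist())
w=plane(C,(250.5,306.5),d['tool_pos'][2]+.0103);a=np.radians(-9.5);ux=np.array([np.cos(a),np.sin(a)]);uy=np.array([-ux[1],ux[0]])
print('white',w)
for p in((203,190),(300,190),(251.5,178),(251.5,199),(231,208),(272,208)):
    q=plane(C,p,.043)[:2]-w[:2];print(p,(q@ux).round(4),(q@uy).round(4))
b=plane(C,(187,100),.055)[:2];print('bolt',b,'socket from bolt',b+.032*ux-.075*uy)
"
```

```text
[137, 137, 140, 142, 93, 32, 10, 8, 13, 8, 4, 11, 14, 24, 32, 32, 31, 30, 32, 33, 28, 33, 29, 34, 32, 33, 31, 33, 32, 30, 30, 31, 31, 30, 21, 23, 27, 28, 31, 31, 28, 30, 31, 28, 31, 28, 31, 31, 27, 12, 4, 7, 7, 27, 45, 46, 44]
[136, 135, 135, 135, 135, 139, 139, 85, 36, 31, 38, 34, 37, 32, 35, 33, 32, 34, 32, 33, 33, 34, 31, 32, 33, 33, 30, 31, 32, 32, 31, 33, 20, 16, 20, 16, 14, 24, 30, 32, 31, 30, 30, 32, 27, 31, 29, 32, 31, 33, 29, 35, 27, 31, 29, 29, 28, 29, 31, 27, 30, 30, 31, 32, 30, 32, 33, 29, 29, 29, 29, 26, 28, 31, 28, 26, 7, 17, 20, 23, 24, 28, 32, 29, 30, 30, 30, 31, 31, 29, 28, 30, 28, 30, 27, 29, 28, 29, 29, 27, 27, 31, 26, 28, 24, 60, 138, 145, 140, 140, 140, 141, 142, 143, 143]
white [ 0.54428498 -0.04914085  0.11737001]
(203, 190) -0.0277 0.0252
(300, 190) 0.0284 0.0251
(251.5, 178) 0.0004 0.0323
(251.5, 199) 0.0004 0.0197
(231, 208) -0.0117 0.0141
(272, 208) 0.0124 0.0141
bolt [0.52539917 0.03039451] socket from bolt [ 0.54458174 -0.04885843]
```

```bash
python3 -m handwheel '[[[0.0003,0.0003,0.005],[0,0,0],0],[[0.0003,0.0003,0.010],[0,0,0],0],[[0.0003,0.0003,0.014],[0,0,0],0],[[0.0003,0.0003,0.017],[0,0,0],0],[[0.0003,0.0003,0.020],[0,0,0],0],[[0.0003,0.0003,0.022],[0,0,0],0],[[0.0003,0.0003,0.024],[0,0,0],0],[[0.0003,0.0003,0.024],[0,0,0],0]]'
```

```text
clock: 5.85
tool_pos: [0.5452, -0.0466, 0.083]
tool_rot: [-2.399, -2.024, 0.001]
force: [-0.3, 0.2, -0.8]
opening: 0.0293
grip_force: 39.7
```

No contact force, and the foot is inside the mouth. I press the rest of the way.

```bash
python3 -m handwheel '[[[0,0,0.002],[0,0,0],0],[[0,0,0.003],[0,0,0],0],[[0,0,0.004],[0,0,0],0],[[0,0,0.005],[0,0,0],0],[[0,0,0.006],[0,0,0],0],[[0,0,0.006],[0,0,0],0]]'
```

```text
clock: 6.35
tool_pos: [0.5455, -0.0466, 0.0787]
tool_rot: [-2.399, -2.025, -0.0]
force: [-8.9, 0.7, 15.3]
opening: 0.0295
grip_force: 41.7
```

```bash
python3 -m handwheel '[[[0,0,-0.001],[0,0,0],30],[[0,0,-0.001],[0,0,0],70],[[0,0,-0.001],[0,0,0],100],[[0,0,-0.001],[0,0,0],100],[[0,0,-0.03],[0,0,0],100],[[0,0,-0.06],[0,0,0],100],[[0,0,-0.09],[0,0,0],100],[[0,0,-0.1],[0,0,0],100]]'; python3 -c "
from h import *
s=bot.get_state();im=bot.read_camera('wrist');cv2.imwrite('pics/w5.png',im);np.savez('pics/w5.npz',**{k:s[k] for k in('tool_pos','tool_rot')})
im2=bot.read_camera('scene')[140:220,160:260];cv2.imwrite('pics/w5b.png',np.hstack([cv2.resize(im,(400,300)),cv2.resize(im2,(375,300))]))
"
```

```text
clock: 7.02
tool_pos: [0.5466, -0.047, 0.1818]
tool_rot: [2.4, 2.025, 0.005]
force: [0.1, -0.3, 0.7]
opening: 0.0854
grip_force: 0.0
```

View pics/w5b.png

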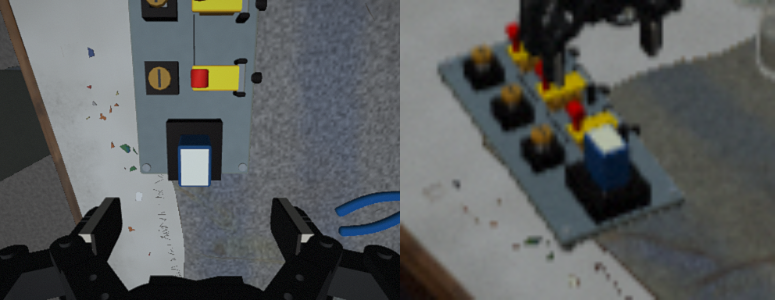

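```bash
python3 -c "
from h import *
d=np.load('pics/w5.npz');C=cam('wrist',d);im=cv2.imread('pics/w5.png');h=cv2.cvtColor(im,cv2.COLOR_BGR2HSV)
m=((im.max(2)>130)&(h[...,1]<70)).astype(np.uint8)
c=min((c for c in cv2.findContours(m,0,1)[0] if cv2.contourArea(c)>300),key=lambda c:np.hypot(*(c[:,0].mean(0)-(250,212))))
r=cv2.minAreaRect(c);print(r)
for z in(.085,.089,.095):
    P=np.array([plane(C,p,z) for p in cv2.boxPoints(r)]);print(z,P.mean(0),[np.linalg.norm(P[k+1]-P[k]).round(4) for k in(0,1)])
for a,c,_ in blobs(im,(10,70,40),(22,255,255),200):print('bolt',a,c,plane(C,c,.055).round(4))
for a,c,_ in blobs(im,(0,150,90),(8,255,255),200):print('red',a,c,plane(C,c,.070).round(4))
print('socket',.5445,-.0489)
go(.525,.0305,.12,80.5)"
```

```text
((248.5, 214.0), (46.0, 35.0), 90.0)
0.085 [ 0.54432986 -0.05067736  0.085     ] [np.float64(0.0239), np.float64(0.0342)]
0.089 [ 0.54459365 -0.04922369  0.089     ] [np.float64(0.0235), np.float64(0.0336)]
0.095 [ 0.54498932 -0.04704318  0.095     ] [np.float64(0.0228), np.float64(0.0326)]
bolt 3205 [ 45.  121.7] [0.408  0.0349 0.055 ]
bolt 242 [276.1  16.4] [0.5847 0.0747 0.055 ]
bolt 648 [204.   99.9] [0.5258 0.0302 0.055 ]
red 448 [254.4  99.8] [0.5613 0.0244 0.07  ]
socket 0.5445 -0.0489
shift [ 0.0727 -0.0341  0.0596] turn [ 2.7000e-03  1.0000e-04 -1.5741e+00] t 7.12
```

The relay is home: at a top height of 89 mm its size and centre agree with the socket. Next, a turn and over the right bolt with the fingers shut.

```bash
python3 -m handwheel '[[[0.02,-0.009,0],[0,0,-0.12],50],[[0.04,-0.018,0],[0,0,-0.24],0],[[0.06,-0.027,0],[0,0,-0.36],0],[[0.072,-0.034,0],[0,0,-0.48],0],[[0.072,-0.034,0],[0,0,-0.6],0],[[0.072,-0.034,0],[0,0,-0.72],0],[[0.072,-0.034,0],[0,0,-0.84],0],[[0.072,-0.034,0],[0,0,-0.96],0]]' 20; python3 -m handwheel '[[[0,0,0],[0,0,-0.12],0],[[0,0,0.005],[0,0,-0.24],0],[[0,0,0.01],[0,0,-0.36],0],[[0,0,0.02],[0,0,-0.48],0],[[0,0,0.03],[0,0,-0.6],0],[[0,0,0.03],[0,0,-0.614],0],[[0,0,0.03],[0,0,-0.614],0]]'; python3 -c "
from h import *
go(.525,.0305,.09,80.5)"
```

```text
clock: 7.78
tool_pos: [0.5236, 0.03, 0.1757]
tool_rot: [-1.184, -2.906, -0.0]
force: [0.9, 0.5, 0.8]
opening: 0.0001
grip_force: 0.0
clock: 8.37
tool_pos: [0.5234, 0.0299, 0.146]
tool_rot: [-0.264, -3.126, -0.002]
force: [-0.0, -0.0, 0.4]
opening: -0.0001
grip_force: 0.0
shift [-0.0017  0.0008  0.056 ] turn [ 0.0011 -0.0043 -0.0025] t 8.37
```

```bash
python3 -m handwheel '[[[-0.0017,0.001,0.03],[0,-0.004,0],0],[[-0.0017,0.001,0.05],[0,-0.004,0],0],[[-0.0017,0.001,0.06],[0,-0.004,0],0],[[-0.0017,0.001,0.063],[0,-0.004,0],0],[[-0.0017,0.001,0.065],[0,-0.004,0],0],[[-0.0017,0.001,0.067],[0,-0.004,0],0],[[-0.0017,0.001,0.068],[0,-0.004,0],0],[[-0.0017,0.001,0.068],[0,-0.004,0],0]]'
```

```text
clock: 9.03
tool_pos: [0.5261, 0.0307, 0.0802]
tool_rot: [0.261, 3.128, 0.002]
force: [-0.1, 0.2, 0.4]
opening: -0.0
grip_force: 0.0
```

```bash
python3 -m handwheel '[[[0,0,0.001],[0,0,0],0],[[0,0,0.002],[0,0,0],0],[[0,0,0.002],[0,0,0],0]]';python3 -m handwheel '[[[0,0,0.001],[0,0,0],0],[[0,0,0.002],[0,0,0],0],[[0,0,0.002],[0,0,0],0]]'
```

```text
clock: 9.28
tool_pos: [0.5262, 0.0308, 0.0793]
tool_rot: [0.26, 3.127, 0.002]
force: [-6.9, 0.5, 14.2]
opening: -0.0002
grip_force: 7.6
clock: 9.53
tool_pos: [0.5264, 0.0308, 0.0789]
tool_rot: [0.26, 3.127, 0.002]
force: [-18.4, -0.5, 35.5]
opening: 0.0
grip_force: 17.9
```

The right bolt is tight: 35 N with no sinking. On to the mid bolt.

```bash
python3 -m handwheel '[[[0,0,-0.03],[0,0,0],0],[[0,0.035,-0.035],[0,0,0],0],[[0,0.07,-0.035],[0,0,0],0],[[0,0.07,-0.015],[0,0,0],0],[[0,0.07,-0.008],[0,0,0],0],[[0,0.07,-0.005],[0,0,0],0],[[0,0.07,-0.003],[0,0,0],0],[[0,0.07,-0.003],[0,0,0],0]]'; python3 -m handwheel '[[[0,0,0.001],[0,0,0],0],[[0,0,0.001],[0,0,0],0],[[0,0,0.001],[0,0,0],0]]'
```

```text
clock: 10.2
tool_pos: [0.5373, 0.0991, 0.0787]
tool_rot: [0.261, 3.129, 0.002]
force: [0.1, 0.1, 0.1]
opening: 0.0001
grip_force: 0.0
clock: 10.45
tool_pos: [0.5375, 0.0994, 0.0781]
tool_rot: [0.261, 3.128, 0.002]
force: [0.1, -1.4, 2.0]
opening: -0.0002
grip_force: 0.7
```

```bash
python3 -m handwheel '[[[0,0,0.001],[0,0,0],0],[[0,0,0.002],[0,0,0],0],[[0,0,0.002],[0,0,0],0]]'
```

```text
clock: 10.7
tool_pos: [0.5374, 0.0997, 0.0756]
tool_rot: [0.26, 3.128, 0.002]
force: [0.8, -0.2, 1.0]
opening: -0.0002
grip_force: 0.4
```

It's sinking at about 2 N. I push until it bottoms at 7 mm.

```bash
python3 -m handwheel '[[[0,0,0.001],[0,0,0],0],[[0,0,0.002],[0,0,0],0],[[0,0,0.003],[0,0,0],0],[[0,0,0.004],[0,0,0],0],[[0,0,0.005],[0,0,0],0],[[0,0,0.005],[0,0,0],0]]'
```

```text
clock: 11.2
tool_pos: [0.5376, 0.0999, 0.0728]
tool_rot: [0.26, 3.128, 0.002]
force: [-13.5, -2.4, 27.4]
opening: 0.0002
grip_force: 13.9
```

The mid bolt sank 7 mm and bottomed, so it is the loose one. I back off, partly open the fingers and look at the mid cap.

```bash
python3 -m handwheel '[[[0,0,-0.04],[0,0,0],0],[[-0.02,0,-0.07],[0,0,0],45],[[-0.035,0,-0.075],[0,0,0],45],[[-0.035,0,-0.075],[0,0,0],45],[[-0.035,0,-0.075],[0,0,0],45]]'; cat > m6.py <<'E'
from h import *
import sys
s=bot.get_state();im=bot.read_camera('wrist');cv2.imwrite(f'pics/{sys.argv[1]}.png',im);C=cam('wrist',s)
for z in (.065,.073):
    for a,c,_ in blobs(im,(0,150,90),(8,255,255),150):print('red',a,c,plane(C,c,z).round(4))
for z in (.048,.055):
    for a,c,_ in blobs(im,(10,70,40),(22,255,255),200):print('brass',a,c,plane(C,c,z).round(4))
print(proj(C,(.5727,.0936,.073)))
go(.5727,.0936,.076,80.5)
E
python3 m6.py w6
```

```text
clock: 11.62
tool_pos: [0.5719, 0.0939, 0.1455]
tool_rot: [0.26, 3.129, 0.002]
force: [-0.1, -0.3, 0.1]
opening: 0.0387
grip_force: 0.0
red 516 [248.5 218.7] [0.5731 0.0929 0.065 ]
red 546 [359.1 218.6] [0.585  0.1637 0.065 ]
red 533 [138.5 219.1] [0.5616 0.0225 0.065 ]
red 516 [248.5 218.7] [0.5701 0.0935 0.073 ]
red 546 [359.1 218.6] [0.5814 0.1614 0.073 ]
red 533 [138.5 219.1] [0.559  0.0259 0.073 ]
brass 751 [249.  156.8] [0.5363 0.0995 0.048 ]
brass 811 [142.4 158.3] [0.5255 0.0293 0.048 ]
brass 838 [355.7 158.5] [0.5492 0.1693 0.048 ]
brass 279 [328.8 219.1] [0.5893 0.1475 0.048 ]
brass 751 [249.  156.8] [0.535  0.0997 0.055 ]
brass 811 [142.4 158.3] [0.5246 0.0319 0.055 ]
brass 838 [355.7 158.5] [0.5475 0.1673 0.055 ]
brass 279 [328.8 219.1] [0.5863 0.1462 0.055 ]
[249.33460843 222.5489913 ]
shift [-0.0015 -0.0002  0.0687] turn [ 0.0013  0.0006 -0.0001] t 11.67
```

View pics/w6.png

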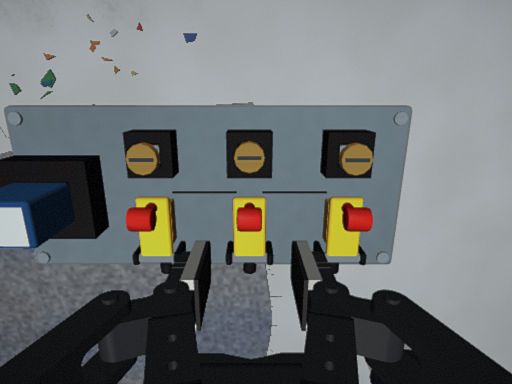

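The wrist view shows the mid cap's grip at (249,219) centred between the fingers, and the sunken mid bolt at (249,157). Descend and pinch.

```bash
python3 -m handwheel '[[[-0.0005,-0.0003,0.03],[0,0,0],45],[[-0.0005,-0.0003,0.055],[0,0,0],45],[[-0.0005,-0.0003,0.067],[0,0,0],45],[[-0.0005,-0.0003,0.071],[0,0,0],45],[[-0.0005,-0.0003,0.071],[0,0,0],0],[[-0.0005,-0.0003,0.071],[0,0,0],0],[[-0.0005,-0.0003,0.071],[0,0,0],0],[[-0.0005,-0.0003,0.071],[0,0,0],0]]' 50
```

```text
clock: 12.33
tool_pos: [0.5724, 0.0932, 0.076]
tool_rot: [0.26, 3.128, 0.001]
force: [-3.4, -5.3, -1.8]
opening: 0.0148
grip_force: 49.9
```

```bash
python3 -m handwheel '[[[-0.004,0,-0.005],[0,0.044,0],0],[[-0.009,0,-0.010],[0,0.088,0],0],[[-0.014,0,-0.0135],[0,0.132,0],0],[[-0.020,0,-0.017],[0,0.176,0],0]]' 50; python3 -c "
from h import *
go(.5724,.0932,.076,80.5)"
```

```text
clock: 12.67
tool_pos: [0.5914, 0.0899, 0.0925]
tool_rot: [-0.245, -2.954, -0.022]
force: [-6.5, -3.8, -10.0]
opening: 0.0148
grip_force: 48.8
shift [0.0161 0.0001 0.0197] turn [ 4.000e-04 -1.776e-01  1.000e-04] t 12.67
```

```bash
python3 -m handwheel '[[[-0.0055,0,-0.0035],[0,0.044,0],0],[[-0.0115,0,-0.0065],[0,0.088,0],0],[[-0.018,0,-0.0085],[0,0.132,0],0],[[-0.0245,0,-0.010],[0,0.176,0],0],[[-0.0245,0,-0.010],[0,0.176,0],0]]' 50; python3 -c "
from h import *
s=bot.get_state();print(R.from_rotvec(s['tool_rot']).as_matrix().round(2))
a=bot.read_camera('wrist');b=bot.read_camera('scene')[130:210,150:250]
cv2.imwrite('pics/w7.png',np.hstack([cv2.resize(a,(400,300)),cv2.resize(b,(375,300),interpolation=cv2.INTER_CUBIC)]))"
```

```text
clock: 13.08
tool_pos: [0.618, 0.0854, 0.0982]
tool_rot: [-0.231, -2.778, -0.042]
force: [-9.4, -4.1, 3.3]
opening: 0.0149
grip_force: 49.7
[[-0.92  0.17 -0.34]
 [ 0.15  0.99  0.06]
 [ 0.35  0.   -0.94]]
```

View pics/w7.png

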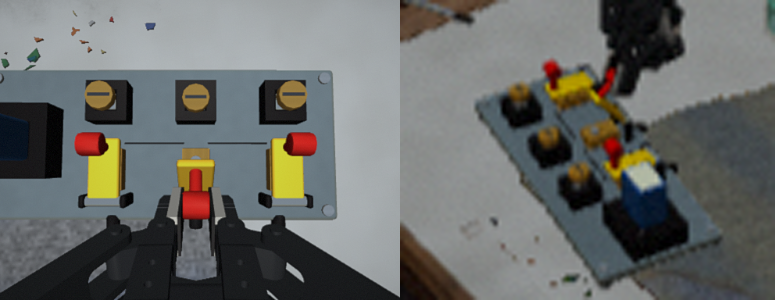

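The wrist view shows the mid cap raised, its red grip at (196,205) between the pads and the terminal under it exposed at (195,155). The relay is still seated in the scene view. The lift of 43 mm by 22 mm matches about 60°. I hold for a moment and check that it is stable.

```bash
python3 -m handwheel '[[[0,0,0],[0,0,0],0],[[0,0,0],[0,0,0],0],[[0,0,0],[0,0,0],0],[[0,0,0],[0,0,0],0],[[0,0,0],[0,0,0],0],[[0,0,0],[0,0,0],0],[[0,0,0],[0,0,0],0],[[0,0,0],[0,0,0],0]]' 50 && python3 -c "
from h import *
im=bot.read_camera('wrist')
print([(a,c) for a,c,_ in blobs(im,(0,150,90),(8,255,255),150)])
s=bot.get_state();print(s['opening'],s['force'])
print(bot.hand_in())"
```

```text
clock: 13.85
tool_pos: [0.6171, 0.0856, 0.0982]
tool_rot: [-0.231, -2.782, -0.042]
force: [-7.3, -4.9, -3.4]
opening: 0.0145
grip_force: 49.1
[(np.int32(829), array([111.5, 184.5])), (np.int32(835), array([388.9, 184.9])), (np.int32(1602), array([250.4, 254.2]))]
0.014566625044405267 [-6.8292172  -4.58953594 -3.37176051]
the job is handed in; nothing more can be done
None
```

The job is handed in at about 14 s: the relay is plugged home and released, the mid bolt proved loose (it sank about 7 mm and bottomed, the right one held at 35 N, and I left the left one untapped), and the mid cap is held open at about 60°.

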